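Unclamp the sealed module and hold it up level for inspection

ROBOT

A 6-joint arm with a two-finger parallel gripper is mounted at the origin on the work surface. World frame = base frame: x ahead of the robot, y to its left, z up, the work surface at z = 0. Lengths are in m, angles in rad, forces in N, time in s.
With the tool pointing down it reaches from about 0.325 to 0.9 m from the base axis. Payload 3.5 kg.
Tool frame: the origin (TCP) lies on the centre line of the jaws, within the pads' length; the fingertips stand 17 mm ahead of it and the grasp point (between the pads) lies 2 mm behind it; y points along the fingers, x is the direction in which the jaws open and shut, and the axes are right-handed (so a half turn about y gives the same grasp; the last joint's range is limited). The gripper opens to 85 mm and grips with 20 to 120 N. Pads are 22 mm wide; open, the fingers measure 114 mm over their backs; the gripper's body (76 mm by 85 mm) begins 54 mm behind the grasp point. The pads swing forward as they close: fully open they stand 13 mm farther back than shut.
Start: joints at [1.08, 0.276, -0.026, 1.268, 0, 1.467], TCP at [0.236, 0.579, 0.223] pointing down, gripper open.
Joint ranges: [-3.12, 3.12], [-0.85, 1.88], [-1.08, 1.24], [-1.95, 2.15], [-1.57, 1.53], [-3.14, 3.14]. Speed limits (rad/s): [2.57, 2.57, 3.14, 3.14, 3.14, 3.14].

INTERFACE

Orientations are given as a unit quaternion [w, x, y, z].
In Python, from rig import status, viewer, r gives the robot as it stands. The module is installed in compiled form; this text tells all that it offers.
- The arm moves only by the tool play_rows, never from a script. Its argument "moves" is a list of rows, each an object with "linear": the shift along the tool's x, y, z in cm, a list of three; "rot": the turn, a rotation vector about the tool's x, y, z in rad, a list of three; "hand": the opening, from 0 (shut) to 1 (fully open). In form: [{"linear": [x, y, z], "rot": [rx, ry, rz], "hand": hand}, ...]. A call has 1 to 10 rows; each row shifts and turns the pose as measured when the row begins, along the tool's axes as they then stand; what a row does not reach is not made up. A row lasts 1/10 s, in which the tool goes at most 50 mm and 8.59 degrees, less where a joint would pass 70% of its speed; a pose out of reach is approached as far as the arm can. A call is refused whole if a number of a shift passes 5 or a number of a turn 0.15, either way. A call with a gripper value outside its range is refused whole. The fingers move at their own pace and stop on an object; "grip_force" is the grip in N (left out, the last holds). Time passes only in rows, so rows that do not move let the fingers close. It gives the time, the measured TCP pose, the force and the opening at its end, in the units of the state.
- status.sense(): the state, without advancing time (a new reading comes with each control period).
- viewer.snapshot(name): name is "scene" or "top" or "wrist"; returns the picture (420x560x3 uint8, blue, green, red); there is no depth.
- viewer.camera_model(name): a dict with "mtx" (3x3 intrinsics, pixels), "camera_from_world" (4x4, takes a point from world to camera coordinates). Camera axes: x right, y down, z forward; pixel columns grow to the right and rows downward; lengths in m; the calibration is good to about 2 mm. A picture is of the moment at which its call begins: read the wrist's pose just before it. camera_model takes no time and is no camera call; for the wrist camera it gives the pose at the moment of the call.
- r.finish_job(): hands the job in, once; it reports no verdict.
The state is a dict: "time_s": time; "q": joint angles; "qd": joint speeds; "tau": joint torques, N m; "ee_pos": TCP position; "eef_rot": TCP orientation; "force": force on the tool from outside, world axes, zero at the start; "ft_torque": the same for the moment, N m; "finger_gap": finger opening in m.
Only numpy, scipy, OpenCV 4.12 (cv2) and the standard library are available. Lean on these libraries where they do the work, as an engineer would, in place of code of your own. Each camera call takes 0.05 s, during which the arm holds its last target.

TASK

Swing the cradle's clamp bar all the way open to its stop, off the sealed module, before you lift. Then take the module by its handle, lift it straight up until its underside is about 12 cm above the cradle plate, without tipping it, and keep it there over the cradle, steady and level, for a good two seconds so that its underside can be inspected. Finish while still holding it up (do not put it down or let go), with the clamp left open and the bottle, carton, small module and screwdriver left where they were.

Things in the scene. Friction and masses are not known exactly. Their poses are not given: they have to be found in the camera images.
- cradle: Fixed aluminium cradle on the bench: plate 170 mm (x) by 240 mm (y from -105 to +135), 12 mm thick, six black locating blocks 16 mm above the plate, 2 mm off the module's sides. Origin on the bench under the middle of the module's pocket, z up; turned about the vertical. A dark steel swing clamp stands near its +y end, pivot at x -20, y +105 mm.
- module: Sealed electronics module in the cradle: box 120 (x) x 150 (y) x 40 mm, black below, bright metal above, 0.5 to 0.8 kg, balanced within 3 mm of under the handle's middle. Origin: centre of its underside, 12 mm above the bench; axes along the cradle's at the start. On the lid near -y a stud and a connector, up to 14 mm high. The closed clamp's bar, 3 mm above the lid's +y edge, blocks lifting.
- handle (a point): Centre of the module's handle: straight black bar along the module's x, 106 mm long, 12 mm wide (y) by 12 mm high, over the centre of the lid, 76 mm above the module's underside. It stands on two 10 mm posts, 45 mm either side of this point, with 30 mm free under the bar. Pinch it across its width (fingers closing along the module's y).
- clamp_pin (a point): Mid-height grip point of the upright dark steel pin on the clamp bar: pin 12 mm in diameter, 40 mm tall, from 26 mm below this point (top of the bar) to 14 mm above it; 89 mm above the bench, 51 mm from the pivot axis. The bar is 18 mm wide and 8 mm thick and ends 13 mm beyond the pin.
- clamp_pivot (a point): Point on the clamp's vertical pivot axis, fixed to the cradle, at the same height as clamp_pin (89 mm above the bench). The pivot hub's top is 69 mm above the bench or lower.
- clamp (a joint): Angle of the swing clamp about its vertical pivot, rad: 0 when the bar points to the cradle's -y, over the lid; grows counterclockwise seen from above; at 1.57 it points to the cradle's +x, beside the module; 1.75 is its open stop. Starts between 0 and 0.3. Light friction, under 2 N at the pin; stays where it is left.
- bottle: Bystander: closed black bottle, 60 mm diameter, 150 mm tall. Origin at the centre of its underside. Leave alone.
- carton: Bystander: cardboard carton 60 x 100 x 45 mm. Origin at the centre of its underside. Leave alone.
- spare: Bystander: small sealed module without a handle, 70 x 90 x 28 mm, a 12 mm stud on top. Origin at the centre of its underside. Leave alone.
- screwdriver: Bystander: screwdriver 170 mm long lying on the bench along its x, handle to -x. Leave alone.
Not all that is in view belongs to the job. Leave any blue or yellow look-alike of the module alone.

How it is judged:
By the outcome, as a careful person would: the job done as asked, in the order asked, and still so for the second after the job is handed in, while the arm keeps its last pose, push and grip.
It also fails if it takes over 54 s, if anything falls off the work surface, if the arm or the gripper's body presses on something with over 40 N, if the wrist force passes 120 N, or if a joint passes its speed limit or range.

## Working session

There is one attempt and no reset: what is moved stays moved. The work goes in short steps, Python scripts to look and compute and a tool call to move; the robot and the scene stay as the last step left them, time stands still between calls to the robot, and variables do not carry over. Pictures are saved under pics/ and viewed, and the job is handed in when it is done.

Besides the shell and the picture viewer there is one more tool, called after "Request:" by a JSON object that holds its "op" and its "data", one argument or row to a line. play_rows: Moves the arm, as the interface text tells. Its arguments: {"type":"object","properties":{"moves":{"type":"array","items":{"type":"object","properties":{"linear":{"type":"array","items":{"type":"number"}},"rot":{"type":"array","items":{"type":"number"}},"hand":{"type":"number"}}}},"grip_force":{"type":"number"}},"required":["moves"]}

```bash
mkdir -p pics
python3 - <<'E'
from rig import status, viewer, r
import cv2
s=status.sense(); print(s)
for n in ["scene","top","wrist"]:
    m=viewer.camera_model(n); im=viewer.snapshot(n); cv2.imwrite(f"pics/{n}0.png",im)
    print(n,m)
E
```

```text
{'time_s': 0.0, 'q': array([ 1.07958417e+00,  2.77164942e-01, -2.78959162e-02,  1.26799901e+00,
        1.43778614e-05,  1.46736185e+00]), 'qd': array([ 4.74134217e-04,  4.11542646e-04, -1.13735183e-03,  3.27063817e-04,
       -2.70887686e-03, -3.11278509e-05]), 'tau': array([-1.29130326e-04, -4.45508444e+01,  2.95202619e+01,  1.63069367e-02,
        6.73852696e-05,  2.48555470e-07]), 'ee_pos': array([0.23597698, 0.57787287, 0.22163281]), 'eef_rot': array([-0.58659818,  0.58733975,  0.39358355, -0.395002  ]), 'force': array([ 0.49996433, -0.77475422,  0.23708824]), 'ft_torque': array([ 0.03911379,  0.01277786, -0.03175924]), 'finger_gap': 0.08534027450756353}
scene {'mtx': array([[498.00204065,   0.        , 269.37618199],
       [  0.        , 498.00204065, 206.90821159],
       [  0.        ,   0.        ,   1.        ]]), 'camera_from_world': array([[ 0.29341755,  0.95572943, -0.02207729, -0.15567117],
       [ 0.52227535, -0.1796005 , -0.83364988, -0.23291447],
       [-0.80070881,  0.23307708, -0.55185186,  1.84248101],
       [ 0.        ,  0.        ,  0.        ,  1.        ]
[... 173 characters left out ...]
amera_from_world': array([[-0.01628239, -0.99979096, -0.01236612,  0.01513182],
       [-0.99298161,  0.017618  , -0.11694923,  0.60172388],
       [ 0.11714265,  0.01037512, -0.9930609 ,  1.42735613],
       [ 0.        ,  0.        ,  0.        ,  1.        ]])}
wrist {'mtx': array([[370.48084207,   0.        , 280.17773474],
       [  0.        , 370.48084207, 215.67041761],
       [  0.        ,   0.        ,   1.        ]]), 'camera_from_world': array([[ 0.37793374,  0.92583014, -0.00215255, -0.62434269],
       [ 0.8779684 , -0.35765625,  0.31820353, -0.04175355],
       [ 0.29383255, -0.12214972, -0.94801998,  0.38119695],
       [ 0.        ,  0.        ,  0.        ,  1.        ]])}
```

View pics/scene0.png

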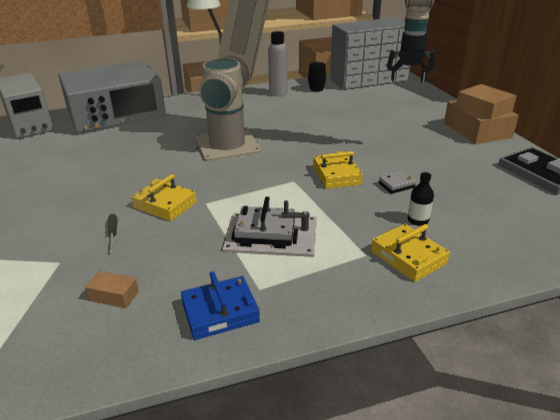

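View pics/top0.png

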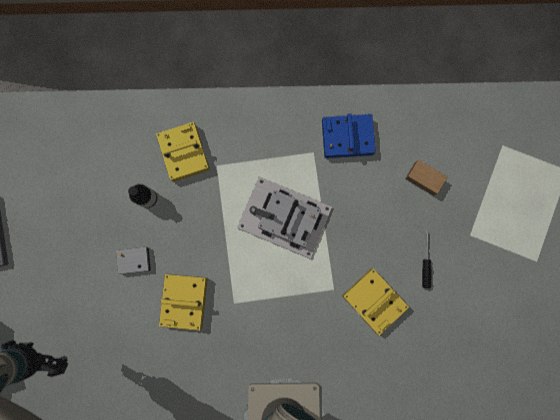

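View pics/wrist0.png

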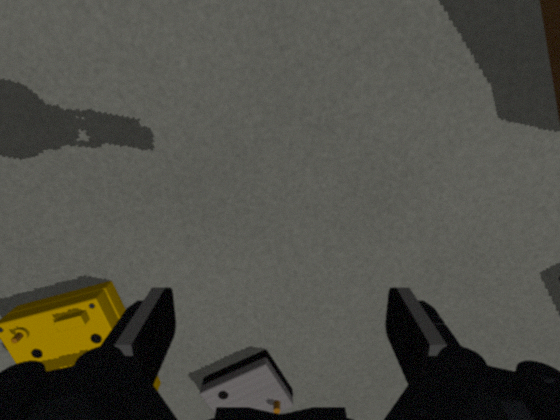

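Run:
```python
import cv2
a=cv2.imread("pics/top0.png")[165:275,225:345]; cv2.imwrite("pics/topc.png",cv2.resize(a,None,fx=5,fy=5,interpolation=cv2.INTER_CUBIC))
a=cv2.imread("pics/scene0.png")[185:265,215:330]; cv2.imwrite("pics/scenec.png",cv2.resize(a,None,fx=6,fy=6,interpolation=cv2.INTER_CUBIC))
```

```text
(no output)
```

View pics/topc.png

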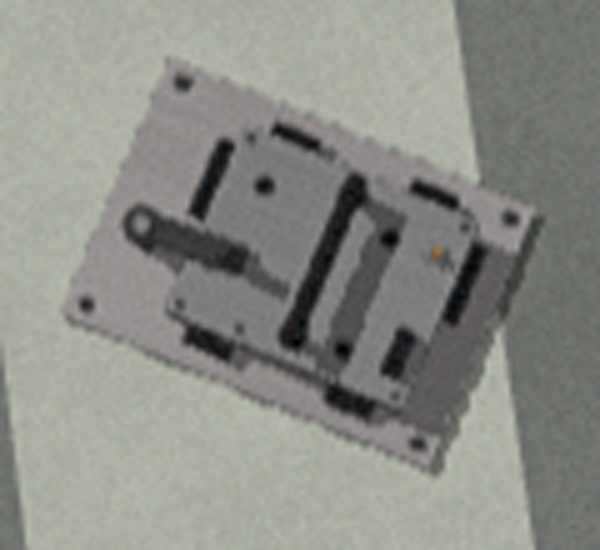

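View pics/scenec.png

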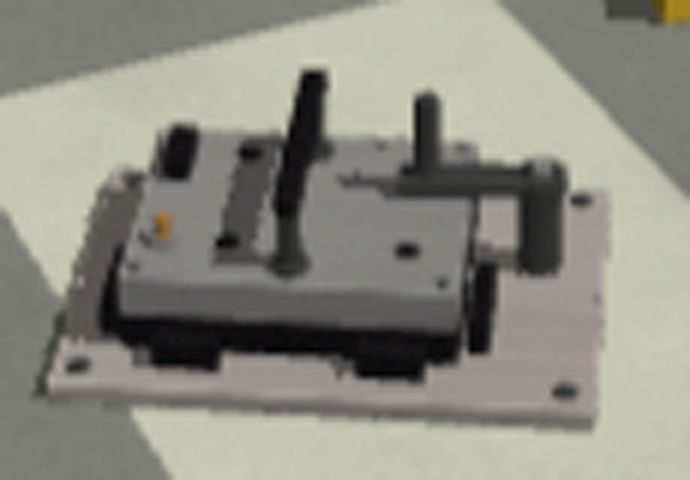

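```bash
cat > h.py <<'E'
import numpy as np
from rig import status, viewer, r
from scipy.spatial.transform import Rotation as R
def ray(m,px,z):
    K=m["mtx"];T=m["camera_from_world"];Rm=T[:3,:3];c=-Rm.T@T[:3,3]
    d=Rm.T@np.linalg.inv(K)@np.array([px[0],px[1],1.]);return c+d*(z-c[2])/d[2]
def proj(m,p):
    T=m["camera_from_world"];c=T[:3,:3]@np.asarray(p)+T[:3,3];u=m["mtx"]@c;return u[:2]/u[2]
def tool():
    s=status.sense();q=s["eef_rot"];return s,R.from_quat([q[1],q[2],q[3],q[0]])
E
python3 - <<'E'
from h import *
m=viewer.camera_model("top");ms=viewer.camera_model("scene")
f=lambda p:(p[0]/5+225-.4,p[1]/5+165-.4)
C=[ray(m,f(p),.012) for p in [(166,60),(540,212),(437,472),(68,315)]]
H=[ray(m,f(p),.012) for p in [(182,82),(511,218),(417,443),(86,304)]]
for X in (C,H):
    ce=np.mean(X,0); y=(X[0]-X[1]+X[3]-X[2])/2;x=(X[0]-X[3]+X[1]-X[2])/2
    print(ce,np.linalg.norm(x),np.linalg.norm(y),np.degrees(np.arctan2(y[1],y[0])),np.degrees(np.arctan2(x[1],x[0])))
    yaw=np.arctan2(x[1],x[0]);yaw2=np.arctan2(y[1],y[0])-np.pi/2; print(yaw,yaw2)
    yw=(yaw+yaw2)/2; u=np.array([np.cos(yw),np.sin(yw),0]);v=np.array([-u[1],u[0],0])
    o=ce-.015*v; o[2]=0;print("origin",o,"pivot",o-.02*u+.105*v)
a=ray(m,f((355,180)),.094);b=ray(m,f((292,340)),.094);print("handle",(a+b)/2,np.linalg.norm(a-b),np.arctan2(*(a-b)[1::-1]))
print("hub",ray(m,f((140,223)),.069))
g=lambda p:(p[0]/6+215-.4,p[1]/6+185-.4)
print("pintop scene",ray(ms,g((427,95)),.103),"pinbase",ray(ms,g((425,168)),.063))
print("pin top",ray(m,f((240,258)),.1))
s,Rt=tool();print(Rt.as_matrix())
E
```

```text
[ 0.58501443 -0.01420472  0.012     ] 0.16659702869384665 0.24152221926661002 66.30186772998115 -22.23535308933766
-0.388080121752435 -0.41361043468494674
origin [ 0.57916148 -0.02801569  0.        ] pivot [0.6017175  0.07646505 0.        ]
[ 0.58670377 -0.01205999  0.012     ] 0.1463870336847702 0.21464803974037935 66.25960204490491 -23.92791622925285
-0.4176209213418486 -0.4143481100501383
origin [ 0.58064241 -0.02578078  0.        ] pivot [0.60477755 0.07834653 0.        ]
handle [ 0.57845809 -0.0261639   0.094     ] 0.09794235093152928 -0.39183171576607445
hub [0.60432316 0.07930165 0.069     ]
pintop scene [0.58787896 0.03030238 0.103     ] pinbase [0.58619301 0.02975609 0.063     ]
pin top [0.57962143 0.02106763 0.1       ]
[[ 3.78119768e-01 -8.93408186e-04 -9.25756255e-01]
 [ 9.25754810e-01 -1.64783038e-03  3.78120768e-01]
 [-1.86330547e-03 -9.99998243e-01  2.03999684e-04]]
```

The grey, metal-topped module in the cradle at top px (290,220) is the one meant. It is the only one with a clamp, plate and locating blocks. The three yellow look-alikes at (182,152), (183,303) and (377,302), and the blue one at (348,136), are not it. The crops confirm this, and show the handle bar from (296,201) to (283,233), the pivot at (253,210) and the pin near (273,217).

Request:
{"op": "play_rows", "data": {
  "moves": [
    {"linear": [-2.7, 0, -3.8], "rot": [0, 0.02, 0], "hand": 0.5},
    {"linear": [-2.7, 0, -3.8], "rot": [0, 0, 0], "hand": 0.5},
    {"linear": [-2.7, 0, -3.8], "rot": [0, 0, 0], "hand": 0.5},
    {"linear": [-2.7, 0, -3.8], "rot": [0, 0, 0], "hand": 0.5},
    {"linear": [-2.7, 0, -3.8], "rot": [0, 0, 0], "hand": 0.5},
    {"linear": [-2.7, 0, -3.8], "rot": [0, 0, 0], "hand": 0.5},
    {"linear": [-2.7, 0, -3.8], "rot": [0, 0, 0], "hand": 0.5},
    {"linear": [-2.7, 0, -3.8], "rot": [0, 0, 0], "hand": 0.5},
    {"linear": [-2.7, 0, -3.8], "rot": [0, 0, 0], "hand": 0.5},
    {"linear": [-2.7, 0, -3.8], "rot": [0, 0, 0], "hand": 0.5}
  ]
}}

```text
time_s: 1.15
ee_pos: [0.4837, 0.1709, 0.2185]
eef_rot: [0.589, -0.588, -0.391, 0.393]
force: [1.1, 1.0, 0.3]
finger_gap: 0.0428
```

```bash
cat > to.py <<'E'
import sys
from h import *
s,Rt=tool(); M=Rt.as_matrix()
t=np.array([float(a) for a in sys.argv[1:4]])
print("t",s["time_s"],"pos",s["ee_pos"].round(4),"xang",np.degrees(np.arctan2(M[1,0],M[0,0])).round(2),"down",M[:,1].round(4),"F",s["force"].round(1),"gap",s["finger_gap"])
print("delta tool cm",(M.T@(t-s["ee_pos"])*100).round(2))
E
python3 to.py .588 .030 .2
```

```text
t 1.15 pos [0.4837 0.1709 0.2185] xang 67.31 down [-0.0023 -0.0012 -1.    ] F [1.1 1.  0.3] gap 0.04275115933912823
delta tool cm [ -8.97   1.84 -15.06]
```

Request:
{"op": "play_rows", "data": {
  "moves": [
    {"linear": [-2.5, 0, -4.2], "rot": [0, 0.01, 0], "hand": 0.5},
    {"linear": [-2.5, 0, -4.2], "rot": [0, 0, 0], "hand": 0.5},
    {"linear": [-2.3, 0, -4.0], "rot": [0, 0, 0], "hand": 0.5},
    {"linear": [-2.0, 0, -3.0], "rot": [0, 0, 0], "hand": 0.5},
    {"linear": [0, 0, 0], "rot": [0, 0, 0], "hand": 0.5}
  ]
}}

```text
time_s: 1.65
ee_pos: [0.5931, 0.0135, 0.2169]
eef_rot: [-0.592, 0.592, 0.386, -0.388]
force: [0.3, 0.7, -0.2]
finger_gap: 0.0427
```

```bash
python3 to.py .588 .030 .2
python3 - <<'E'
from h import *; import cv2
m=viewer.camera_model("wrist"); im=viewer.snapshot("wrist"); cv2.imwrite("pics/w1.png",im); im=viewer.snapshot("scene"); cv2.imwrite("pics/s1.png",im)
np.savez("w1.npz",**m)
print("proj pin top, handle",proj(m,(.588,.030,.103)),proj(m,(.579,-.0262,.094)),proj(m,(.604,.0785,.069)))
E
```

```text
t 1.65 pos [0.5931 0.0135 0.2169] xang 66.3 down [-0.0017 -0.0021 -1.    ] F [ 0.3  0.7 -0.2] gap 0.04271998478883569
delta tool cm [1.31 1.69 1.13]
proj pin top, handle [297.46345291 191.88048585] [225.68127852 206.7538811 ] [357.6716918 175.6147521]
```

View pics/w1.png

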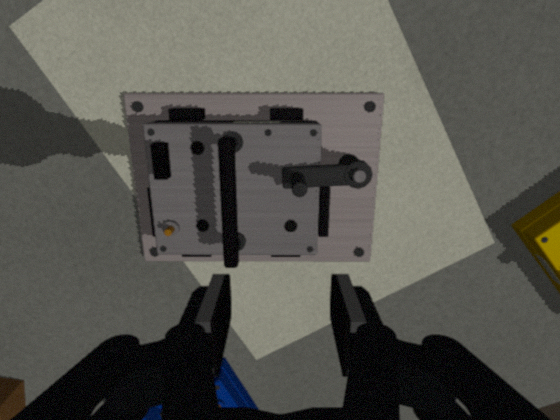

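The wrist view shows the cradle undisturbed. The handle bar runs from (227,138) to (232,265), the pin top is at (299,189) and the hub at (359,176). All are within about 3 px of my projections.

Run:
```python
from h import *
m=dict(np.load("w1.npz"))
X=[ray(m,p,.012) for p in [(137,106),(370,106),(359,252),(154,252)]]
for p in X: print(p)
# -x side holes are first row? order: (-x? )
a=ray(m,(227.5,138),.094);b=ray(m,(231.5,264),.094);print("handle",a,b,(a+b)/2,np.linalg.norm(a-b),np.arctan2(*(b-a)[1::-1]))
print("ctr",np.mean(X,0),"hub",ray(m,(359,176),.069),"pin",ray(m,(299.5,189),.103),"pin base",ray(m,(292,179),.063))
e=X[1]-X[0];f=X[2]-X[3];print(np.arctan2(e[1],e[0])-np.pi/2,np.arctan2(f[1],f[0])-np.pi/2,np.linalg.norm(e),np.linalg.norm(f))
```

```text
[ 0.4767344  -0.07995057  0.012     ]
[0.56318259 0.11714726 0.012     ]
[0.69762224 0.05792471 0.012     ]
[ 0.61140939 -0.13926485  0.012     ]
handle [ 0.5324008  -0.00162167  0.094     ] [ 0.62482841 -0.04360889  0.094     ] [ 0.57861461 -0.02261528  0.094     ] 0.101517438104327 -0.4264003424564556
ctr [ 0.58723715 -0.01103586  0.012     ] hub [0.60474207 0.07939033 0.069     ] pin [0.58657995 0.03222843 0.103     ] pin base [0.58627782 0.02753275 0.063     ]
-0.41333795090539227 -0.4121653282219835 0.21522277802097026 0.21521240282941784
```

Request:
{"op": "play_rows", "data": {
  "moves": [
    {"linear": [1.0, 2.0, 1.0], "rot": [0, 0, 0], "hand": 0.5},
    {"linear": [0.4, 4.0, 0.3], "rot": [0, 0, 0], "hand": 0.5},
    {"linear": [0, 2.5, 0], "rot": [0, 0, 0], "hand": 0.5},
    {"linear": [0, 0, 0], "rot": [0, 0, 0], "hand": 0.5},
    {"linear": [0, 0, 0], "rot": [0, 0, 0], "hand": 0.5}
  ]
}}

```text
time_s: 2.25
ee_pos: [0.5802, 0.0414, 0.1313]
eef_rot: [0.591, -0.589, -0.389, 0.391]
force: [0.0, -0.7, -0.8]
finger_gap: 0.0427
```

```bash
python3 to.py .5866 .0315 .090
python3 - <<'E'
from h import *; import cv2
im=viewer.snapshot("wrist"); cv2.imwrite("pics/w2.png",im)
E
```

```text
t 2.25 pos [0.5802 0.0414 0.1313] xang 66.87 down [-0.0046  0.0017 -1.    ] F [ 0.  -0.7 -0.8] gap 0.042689962001043386
delta tool cm [-0.66  4.12 -1.  ]
```

View pics/w2.png

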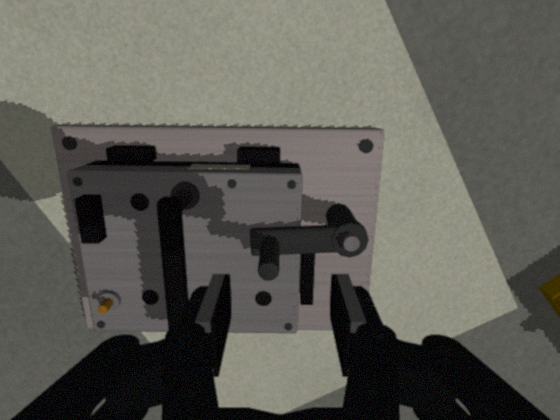

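The wrist view shows the pin top at about (269,270), between the fingers laterally and slightly ahead of them. The pose readout agrees. I correct the lateral error, then descend.

Request:
{"op": "play_rows", "data": {
  "moves": [
    {"linear": [-0.6, 0, -1.0], "rot": [0, 0.01, 0], "hand": 0.5},
    {"linear": [0, 1.5, 0], "rot": [0, 0, 0], "hand": 0.5},
    {"linear": [0, 0, 0], "rot": [0, 0, 0], "hand": 0.5},
    {"linear": [0, 0, 0], "rot": [0, 0, 0], "hand": 0.5}
  ]
}}

```text
time_s: 2.7
ee_pos: [0.5911, 0.0313, 0.1201]
eef_rot: [-0.592, 0.592, 0.388, -0.385]
force: [0.4, -0.4, -0.0]
finger_gap: 0.0427
```

```bash
python3 to.py .5866 .0315 .090
```

```text
t 2.7 pos [0.5911 0.0313 0.1201] xang 66.27 down [ 0.0039  0.0013 -1.    ] F [ 0.4 -0.4 -0. ] gap 0.042742901957275224
delta tool cm [-0.17  3.    0.43]
```

Request:
{"op": "play_rows", "data": {
  "moves": [
    {"linear": [-0.2, 1.0, 0.4], "rot": [0, 0, 0], "hand": 0.5},
    {"linear": [0, 1.2, 0], "rot": [0, 0, 0], "hand": 0.5},
    {"linear": [0, 0.6, 0], "rot": [0, 0, 0], "hand": 0.5},
    {"linear": [0, 0, 0], "rot": [0, 0, 0], "hand": 0.5},
    {"linear": [0, 0, 0], "rot": [0, 0, 0], "hand": 0.5}
  ]
}}

```text
time_s: 3.2
ee_pos: [0.5855, 0.0308, 0.089]
eef_rot: [0.592, -0.592, -0.387, 0.385]
force: [-0.2, -0.2, -0.7]
finger_gap: 0.0427
```

```bash
python3 to.py .5866 .0315 .090;  python3 - <<'E'
from h import *; import cv2
im=viewer.snapshot("wrist"); cv2.imwrite("pics/w3.png",im)
im=viewer.snapshot("scene"); cv2.imwrite("pics/s3.png",cv2.resize(im[150:270,200:340],None,fx=4,fy=4))
E
```

```text
t 3.2 pos [0.5855 0.0308 0.089 ] xang 66.24 down [ 0.0023  0.0015 -1.    ] F [-0.2 -0.2 -0.7] gap 0.04267971341421098
delta tool cm [ 0.1  -0.1  -0.07]
```

View pics/w3.png

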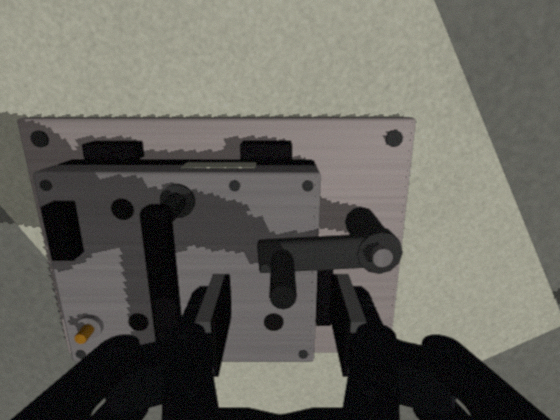

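View pics/s3.png

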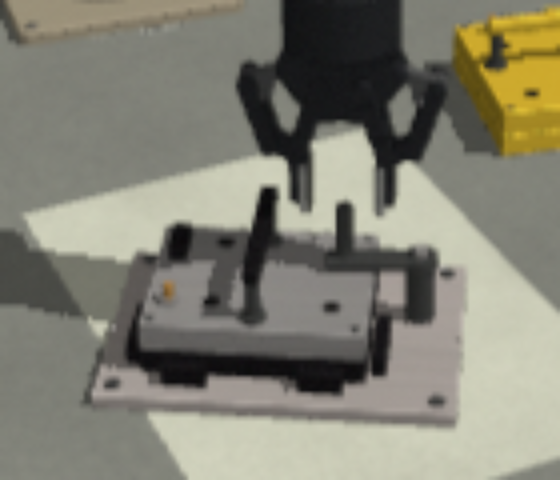

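Run:
```python
from h import *
ms=viewer.camera_model("scene");w=viewer.camera_model("wrist");s,Rt=tool();p=s["ee_pos"];print(p)
for z in (.07,.08,.09,.1): print(z,proj(ms,[p[0],p[1],z]),ray(ms,(285.7,202.4),z))
print(proj(ms,(.5866,.0315,.103)),proj(w,(.5866,.0315,.103)),proj(w,p),proj(w,p-[0,0,.015]))
```

```text
[0.58580072 0.03085849 0.08936043]
0.07 [285.76364108 210.2989262 ] [0.54871813 0.0431806  0.07      ]
0.08 [285.74904229 207.20653856] [0.56331954 0.03829957 0.08      ]
0.09 [285.73432244 204.088507  ] [0.57792095 0.03341853 0.09      ]
0.1 [285.71948002 200.94451121] [0.59252236 0.0285375  0.1       ]
[286.04005367 200.10737988] [281.10067576 296.2996525 ] [278.97675197 279.71908136] [278.99855216 265.09224283]
```

Request:
{"op": "play_rows", "data": {
  "grip_force": 20,
  "moves": [
    {"linear": [0, 0, 0], "rot": [0, 0, 0], "hand": 0.3},
    {"linear": [0, 0, 0], "rot": [0, 0, 0], "hand": 0.2},
    {"linear": [0, 0, 0], "rot": [0, 0, 0], "hand": 0.0},
    {"linear": [0, 0, 0], "rot": [0, 0, 0], "hand": 0},
    {"linear": [0, 0, 0], "rot": [0, 0, 0], "hand": 0},
    {"linear": [0, 0, 0], "rot": [0, 0, 0], "hand": 0}
  ]
}}

```text
time_s: 3.9
ee_pos: [0.5869, 0.0314, 0.0903]
eef_rot: [-0.592, 0.592, 0.389, -0.384]
force: [0.0, -0.5, -1.4]
finger_gap: 0.0097
```

```bash
python3 to.py .5866 .0315 .090;  python3 - <<'E'
from h import *; import cv2
im=viewer.snapshot("wrist"); cv2.imwrite("pics/w4.png",im)
im=viewer.snapshot("scene"); cv2.imwrite("pics/s4.png",cv2.resize(im[150:270,200:340],None,fx=4,fy=4))
E
```

```text
t 3.9 pos [0.5869 0.0314 0.0903] xang 66.27 down [ 0.0052  0.0024 -1.    ] F [ 0.  -0.5 -1.4] gap 0.009657179405077427
delta tool cm [0.   0.03 0.03]
```

View pics/s4.png

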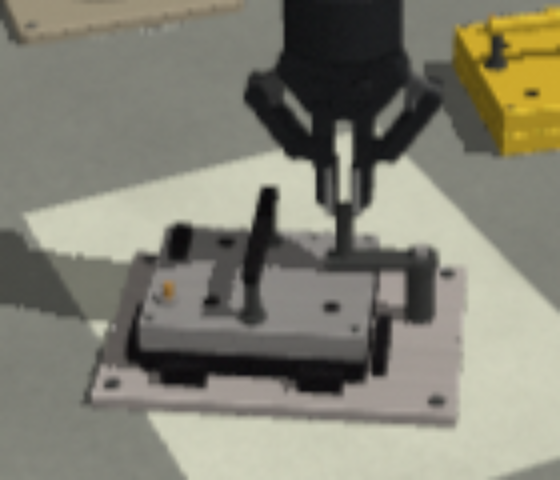

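View pics/w4.png

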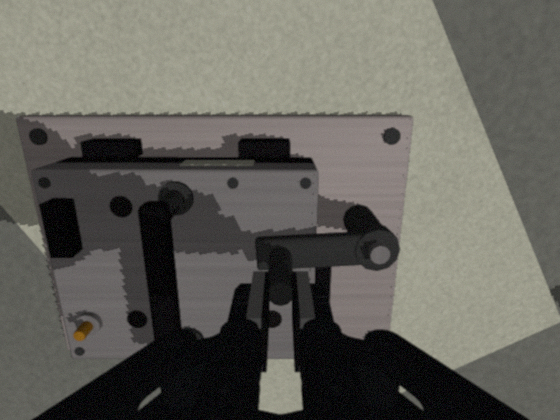

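Run:
```python
from h import *; import cv2
ms=viewer.camera_model("scene");w=viewer.camera_model("wrist");s,Rt=tool();p=s["ee_pos"]
P=lambda m:m["mtx"]@m["camera_from_world"][:3]
x=cv2.triangulatePoints(P(ms),P(w),np.array([[285.9],[203.]]),np.array([[281.],[273.]]));print((x[:3]/x[3]).T,p)
c=lambda m:-m["camera_from_world"][:3,:3].T@m["camera_from_world"][:3,3]
print("cam in tool",Rt.inv().apply(c(w)-p),"dir",Rt.inv().apply(w["camera_from_world"][2,:3]))
for n,sc in (("wrist",(slice(230,390),slice(200,360))),("scene",(slice(185,225),slice(265,305))),("top",(slice(165,275),slice(225,345)))):
    im=viewer.snapshot(n)[sc]; k=480//im.shape[0]; cv2.imwrite(f"pics/z_{n}.png",cv2.convertScaleAbs(cv2.resize(im,None,fx=k,fy=k,interpolation=cv2.INTER_CUBIC),alpha=2.0,beta=20))
```

```text
[[0.58321258 0.03282806 0.09143746]] [0.58682888 0.03139059 0.0902723 ]
cam in tool [ 0.0005611  -0.15157086  0.08182567] dir [-5.49657273e-05  9.47929392e-01 -3.18480556e-01]
```

View pics/z_wrist.png

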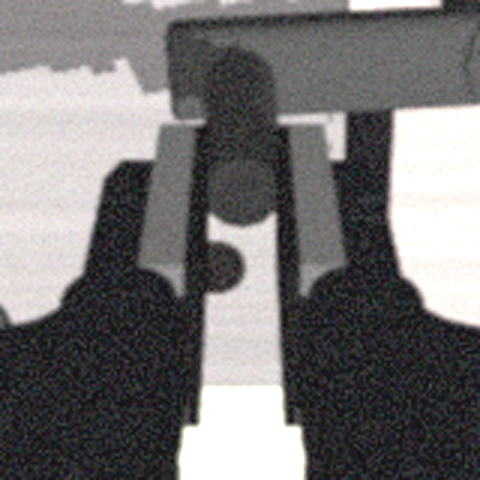

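View pics/z_scene.png

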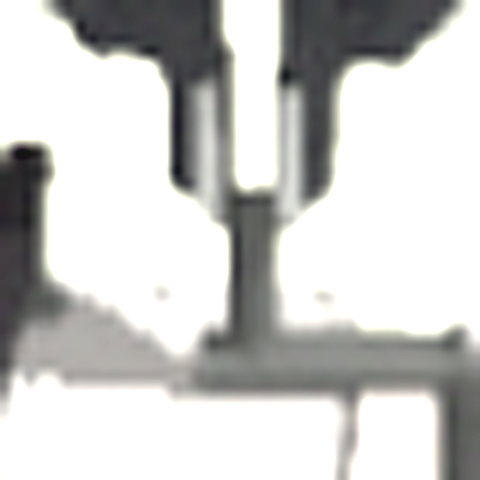

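Run:
```python
from h import *
ms=viewer.camera_model("scene");w=viewer.camera_model("wrist");s,Rt=tool();p=s["ee_pos"]
for d in (0.017,.01,0,-.01,-.02):
  print(d,[ (proj(w,p+Rt.apply([0,d,z])).round(1),proj(ms,p+Rt.apply([0,d,z])).round(1)) for z in (-.011,0,.011)])
print(s)
```

```text
0.017 [(array([279.1, 282.9]), array([285.7, 211.7])), (array([279.1, 263.3]), array([286.1, 209.5])), (array([279. , 243.1]), array([286.5, 207.2]))]
0.01 [(array([279. , 289.8]), array([285.7, 209.6])), (array([279. , 269.7]), array([286.1, 207.3])), (array([279. , 248.8]), array([286.4, 205.1]))]
0 [(array([279. , 300.7]), array([285.7, 206.4])), (array([278.9, 279.7]), array([286. , 204.2])), (array([278.9, 257.8]), array([286.4, 201.9]))]
-0.01 [(array([278.9, 312.8]), array([285.6, 203.2])), (array([278.9, 290.8]), array([286., 201.])), (array([278.8, 267.9]), array([286.4, 198.8]))]
-0.02 [(array([278.8, 326.4]), array([285.6, 200.1])), (array([278.8, 303.4]), array([286. , 197.8])), (array([278.8, 279.2]), array([286.4, 195.6]))]
{'time_s': 4.15, 'q': array([-0.05797457,  0.30812212, -0.27993811,  0.97775238,  0.00276129,
        0.3563326 ]), 'qd': array([-4.82974171e-05, -1.74586717e-03, -1.18667682e-03,  5.31449898e-04,
       -3.38127182e-04,  1.43720483e-03]), 'tau': array([-2.37192269e-01, -4.32245636e+01,  2.63060886e+01,  4.31026518e-02,
       -1.08913074e-01,  3.94879753e-03]), 'ee_pos': array([0.5868477 , 0.03137708, 0.0903094 ]), 'eef_rot': array([-0.59188236,  0.59240567,  0.38847036, -0.38447572]), 'force': array([ 0.87653507, -0.32619075, -1.58902418]), 'ft_torque': array([0.09323147, 0.01212817, 0.00695659]), 'finger_gap': 0.009659466319637084}
```

View pics/z_top.png

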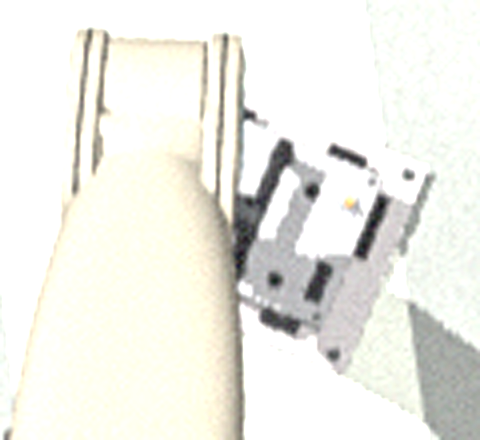

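The crops show the pads pinching only the top few mm of the pin: tips at scene row 203, pin top at row 201. So the tips stand higher than the description suggests. I open slightly, go lower while watching the force, and look again.

Request:
{"op": "play_rows", "data": {
  "moves": [
    {"linear": [0, 0, 0], "rot": [0, 0, 0], "hand": 0.35},
    {"linear": [0, 0, 0], "rot": [0, 0, 0], "hand": 0.35},
    {"linear": [0, 0.8, 0], "rot": [0, 0, 0], "hand": 0.35},
    {"linear": [0, 0, 0], "rot": [0, 0, 0], "hand": 0.35},
    {"linear": [0, 0, 0], "rot": [0, 0, 0], "hand": 0.35}
  ]
}}

```text
time_s: 4.65
ee_pos: [0.5872, 0.0309, 0.0821]
eef_rot: [-0.591, 0.593, 0.388, -0.384]
force: [-0.4, 1.3, 0.4]
finger_gap: 0.0298
```

```bash
python3 to.py .5866 .0315 .090;  cat > z.py <<'E'
from h import *; import cv2,sys
for n,sc in (("wrist",(slice(230,390),slice(200,360))),("scene",(slice(185,225),slice(265,305)))):
    im=viewer.snapshot(n)[sc]; k=480//im.shape[0]; cv2.imwrite(f"pics/{n}{sys.argv[1]}.png",cv2.convertScaleAbs(cv2.resize(im,None,fx=k,fy=k,interpolation=cv2.INTER_CUBIC),alpha=2.0,beta=20))
E
python3 z.py 5
```

```text
t 4.65 pos [0.5872 0.0309 0.0821] xang 66.25 down [ 0.0058  0.0014 -1.    ] F [-0.4  1.3  0.4] gap 0.02983585801550781
delta tool cm [ 0.03 -0.79  0.08]
```

View pics/scene5.png

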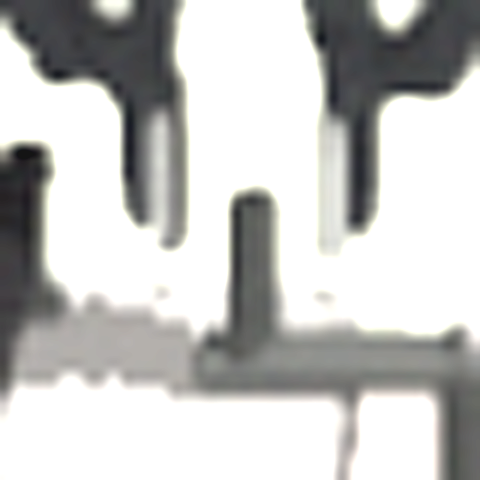

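View pics/wrist5.png

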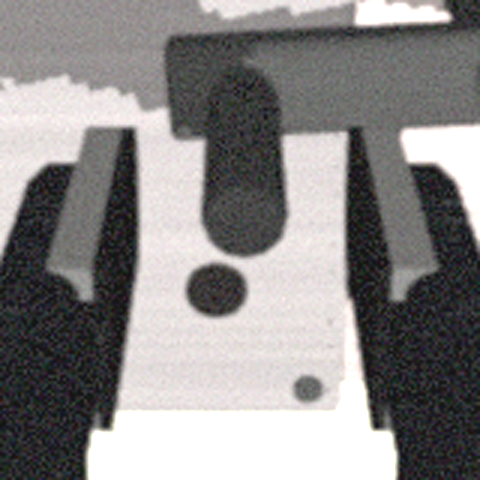

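Request:
{"op": "play_rows", "data": {
  "moves": [
    {"linear": [0, 0.9, 0], "rot": [0, 0, 0], "hand": 0.3},
    {"linear": [0, 0, 0], "rot": [0, 0, 0], "hand": 0.2},
    {"linear": [0, 0, 0], "rot": [0, 0, 0], "hand": 0.0},
    {"linear": [0, 0, 0], "rot": [0, 0, 0], "hand": 0},
    {"linear": [0, 0, 0], "rot": [0, 0, 0], "hand": 0},
    {"linear": [0, 0, 0], "rot": [0, 0, 0], "hand": 0}
  ]
}}

```text
time_s: 5.35
ee_pos: [0.5876, 0.0311, 0.0728]
eef_rot: [-0.591, 0.593, 0.389, -0.384]
force: [-0.3, -0.5, 1.3]
finger_gap: 0.0108
```

```bash
python3 to.py .5866 .0315 .090;python3 z.py 6
```

```text
t 5.35 pos [0.5876 0.0311 0.0728] xang 66.26 down [ 0.0064  0.0017 -1.    ] F [-0.3 -0.5  1.3] gap 0.010794502465734329
delta tool cm [ 0.   -1.72  0.1 ]
```

View pics/scene6.png

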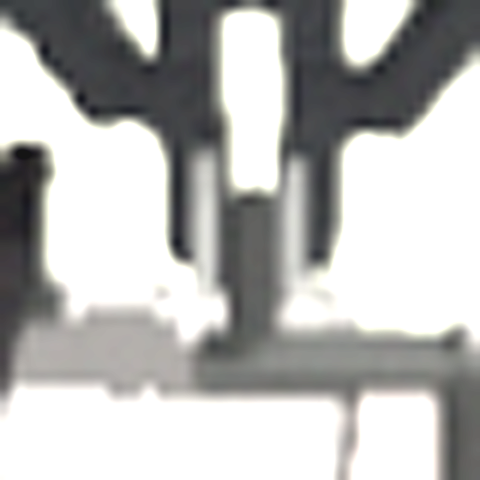

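View pics/wrist6.png

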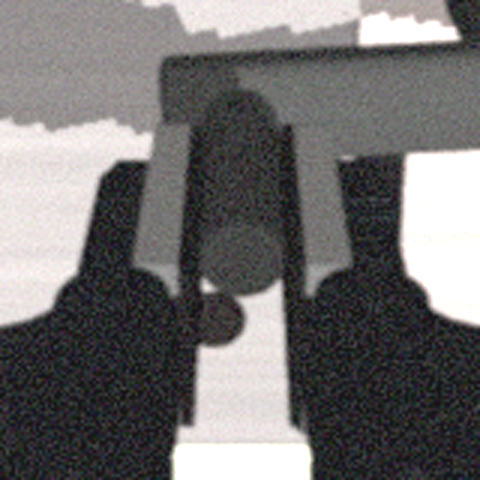

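The pin is now gripped along about 25 mm. I sweep it along the arc.

Request:
{"op": "play_rows", "data": {
  "moves": [
    {"linear": [0.12, 0, -0.86], "rot": [0, 0, 0], "hand": 0},
    {"linear": [0.26, 0, -0.83], "rot": [0, 0, 0], "hand": 0},
    {"linear": [0.4, 0, -0.77], "rot": [0, 0, 0], "hand": 0},
    {"linear": [0.52, 0, -0.69], "rot": [0, 0, 0], "hand": 0},
    {"linear": [0, 0, 0], "rot": [0, 0, 0], "hand": 0},
    {"linear": [0, 0, 0], "rot": [0, 0, 0], "hand": 0}
  ]
}}

```text
time_s: 6.05
ee_pos: [0.6227, 0.0283, 0.0727]
eef_rot: [-0.591, 0.593, 0.386, -0.386]
force: [-3.4, -2.1, 3.2]
finger_gap: 0.0108
```

```bash
cat > cl.py <<'E'
from h import *
s,Rt=tool();M=Rt.as_matrix();p=s["ee_pos"]
yw=-.413;u=np.array([np.cos(yw),np.sin(yw)]);v=np.array([-u[1],u[0]])
d=p[:2]-np.array([.605,.0794]);a,b=d@u,d@v
print("t",s["time_s"],"theta",np.arctan2(a,-b),"rad",np.hypot(a,b),"xy",a,b,"z",p[2],"F uv",s["force"][:2]@u,s["force"][:2]@v,s["force"][2],"gap",s["finger_gap"],"down",M[:,1].round(4),"xang",np.degrees(np.arctan2(M[1,0],M[0,0])))
E
python3 cl.py; python3 z.py 7
```

```text
t 6.05 theta 0.7463768436277505 rad 0.05408299906161958 xy 0.03672145147937362 -0.0397052362887712 z 0.07271732380034118 F uv -2.250643066621786 -3.2519543096674908 3.2163840268085995 gap 0.01084746333600699 down [ 0.0014 -0.0025 -1.    ] xang 66.24224888889934
```

View pics/wrist7.png

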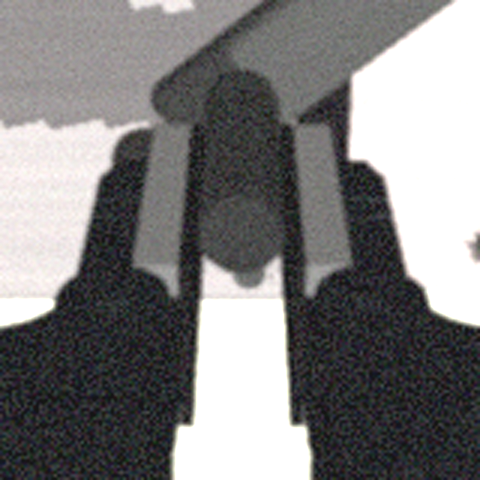

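The bar is following; it is at about 0.75 rad and the pin is still centred in the pads.

Request:
{"op": "play_rows", "data": {
  "moves": [
    {"linear": [0.58, 0, -0.55], "rot": [0, 0, 0], "hand": 0},
    {"linear": [0.7, 0, -0.48], "rot": [0, 0, 0], "hand": 0},
    {"linear": [0.78, 0, -0.35], "rot": [0, 0, 0], "hand": 0},
    {"linear": [0.84, 0, -0.2], "rot": [0, 0, 0], "hand": 0},
    {"linear": [0, 0, 0], "rot": [0, 0, 0], "hand": 0},
    {"linear": [0, 0, 0], "rot": [0, 0, 0], "hand": 0}
  ]
}}

```text
time_s: 6.75
ee_pos: [0.6518, 0.0434, 0.0727]
eef_rot: [-0.587, 0.599, 0.385, -0.386]
force: [-1.2, -1.0, 1.9]
finger_gap: 0.0113
```

```bash
python3 cl.py
```

```text
t 6.75 theta 1.328501651321961 rad 0.059004914052641945 xy 0.0572813786036361 -0.01415710237395222 z 0.0727467492141632 F uv -0.7220722983799173 -1.4338116535390855 1.9105027232745995 gap 0.01126795648150057 down [ 0.0069 -0.0148 -0.9999] xang 66.03834644971782
```

Request:
{"op": "play_rows", "data": {
  "moves": [
    {"linear": [0.7, 0, 0.3], "rot": [0.012, 0, -0.011], "hand": 0},
    {"linear": [0.7, 0, 0.2], "rot": [0, 0, 0], "hand": 0},
    {"linear": [0.5, 0, 0.1], "rot": [0, 0, 0], "hand": 0},
    {"linear": [0, 0, 0], "rot": [0, 0, 0], "hand": 0},
    {"linear": [0, 0, 0], "rot": [0, 0, 0], "hand": 0}
  ]
}}

```text
time_s: 7.25
ee_pos: [0.6592, 0.0577, 0.0731]
eef_rot: [-0.588, 0.599, 0.386, -0.383]
force: [-0.3, -2.0, -0.2]
finger_gap: 0.0113
```

```bash
python3 cl.py; python3 z.py 8
```

```text
t 7.25 theta 1.6030288764330736 rad 0.058427250466965584 xy 0.05839690197097427 0.0018829331698048816 z 0.07309252660525213 F uv 0.544348640480739 -1.9942226192863588 -0.1887273398147289 gap 0.01125899841767049 down [ 0.0113 -0.0108 -0.9999] xang 65.83641553299695
```

View pics/wrist8.png

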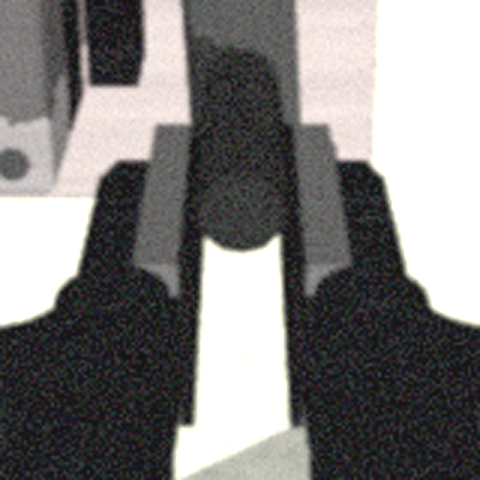

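Request:
{"op": "play_rows", "data": {
  "moves": [
    {"linear": [0.5, 0, 0.1], "rot": [0, 0, 0], "hand": 0},
    {"linear": [0.4, 0, 0.1], "rot": [0, 0, 0], "hand": 0},
    {"linear": [0.3, 0, 0], "rot": [0, 0, 0], "hand": 0},
    {"linear": [0.3, 0, 0], "rot": [0, 0, 0], "hand": 0}
  ]
}}

```text
time_s: 7.75
ee_pos: [0.661, 0.0641, 0.073]
eef_rot: [-0.584, 0.605, 0.379, -0.387]
force: [-3.0, -10.6, 3.2]
finger_gap: 0.011
```

```bash
python3 cl.py
```

```text
t 7.75 theta 1.7167361961270722 rad 0.05803130424880016 xy 0.05741441203525957 0.008439049914667662 z 0.07304513221927231 F uv 1.4749669754921466 -10.8731712440708 3.1888709898370657 gap 0.010969735585997186 down [ 0.0057 -0.0309 -0.9995] xang 65.57072993091774
```

Request:
{"op": "play_rows", "data": {
  "moves": [
    {"linear": [0.3, 0, 0], "rot": [0.01, 0, -0.02], "hand": 0},
    {"linear": [0.4, 0, 0], "rot": [0, 0, -0.01], "hand": 0},
    {"linear": [0.4, 0, 0], "rot": [0, 0, 0], "hand": 0}
  ]
}}

```text
time_s: 8.05
ee_pos: [0.6609, 0.0643, 0.073]
eef_rot: [-0.589, 0.602, 0.377, -0.386]
force: [-3.5, -12.7, 3.2]
finger_gap: 0.0112
```

```bash
python3 cl.py
```

```text
t 8.05 theta 1.719136941036587 rad 0.05791651080469623 xy 0.05728045384536423 0.00855989667341802 z 0.07299412595186563 F uv 1.8734598873852437 -13.081127203457202 3.2079924302589 gap 0.011240510199847134 down [-9.000e-04 -2.190e-02 -9.998e-01] xang 65.28276224155836
```

The force rose to 13 N with no more travel, so the bar is at its stop. I release the pin and raise the hand straight up.

Request:
{"op": "play_rows", "data": {
  "moves": [
    {"linear": [0, 0, 0], "rot": [0, 0, 0], "hand": 0.5},
    {"linear": [0, 0, 0], "rot": [0, 0, 0], "hand": 0.5},
    {"linear": [0, 0, 0], "rot": [0, 0, 0], "hand": 0.5},
    {"linear": [0, -1.0, 0], "rot": [0, 0, 0], "hand": 0.5},
    {"linear": [0, -2.5, 0], "rot": [0, 0, 0], "hand": 0.5},
    {"linear": [0, -3.5, 0], "rot": [0, 0, 0], "hand": 0.5},
    {"linear": [0, -3, 0], "rot": [0, 0, 0], "hand": 0.5},
    {"linear": [0, 0, 0], "rot": [0, 0, 0], "hand": 0.5}
  ]
}}

```text
time_s: 8.85
ee_pos: [0.6588, 0.0722, 0.1769]
eef_rot: [-0.593, 0.597, 0.378, -0.386]
force: [0.3, -0.4, 0.9]
finger_gap: 0.0426
```

```bash
python3 cl.py; python3 to.py .5795 -.0243 .2
python3 - <<'E'
from h import *; import cv2
m=viewer.camera_model("wrist"); im=viewer.snapshot("wrist"); cv2.imwrite("pics/w9.png",cv2.convertScaleAbs(im,alpha=1.5)); np.savez("w9.npz",**m)
E
```

```text
t 8.85 theta 1.8505799944482877 rad 0.054298982187408563 xy 0.05218757715132987 0.014994540928701523 z 0.17691901210305325 F uv 0.4684596176095678 -0.26148931752793675 0.9160197958687204 gap 0.042599455042183355 down [-0.006  -0.0116 -0.9999] xang 65.46317831707064
t 8.85 pos [0.6588 0.0722 0.1769] xang 65.46 down [-0.006  -0.0116 -0.9999] F [ 0.3 -0.4  0.9] gap 0.042599455042183355
delta tool cm [-12.1   -2.15   3.21]
```

View pics/w9.png

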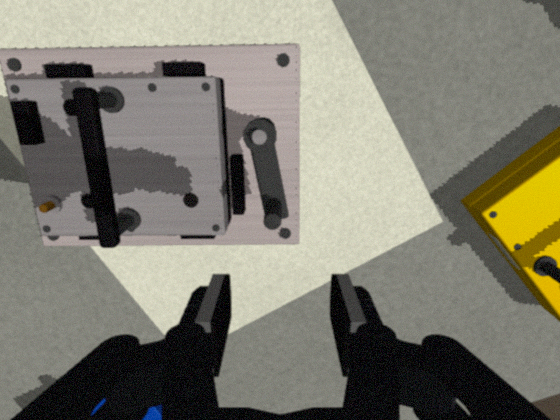

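The wrist view shows the bar open, off the module: hub at (260,135), pin top at (272,221). I check the angle from these pixels.

Run:
```python
from h import *
m=dict(np.load("w9.npz"))
h=ray(m,(260,135),.069);p=ray(m,(272,222),.103);print(h,p)
yw=-.413;u=np.array([np.cos(yw),np.sin(yw)]);v=np.array([-u[1],u[0]])
for c in (h[:2],np.array([.605,.0794])):
  d=p[:2]-c;print(np.arctan2(d@u,-(d@v)),np.hypot(*d))
a=ray(m,(87,92),.094);b=ray(m,(110,240),.094);print("handle",(a+b)/2,np.linalg.norm(a-b),np.arctan2(*(b-a)[1::-1]))
```

```text
[0.60419764 0.08088818 0.069     ] [0.65482261 0.06776631 0.103     ]
1.7301800020933467 0.05229790459202985
1.7544041604590048 0.051162830491950216
handle [ 0.57989228 -0.02083076  0.094     ] 0.09647670984929141 -0.4298764652467169
```

Request:
{"op": "play_rows", "data": {
  "moves": [
    {"linear": [-3.0, -0.5, 0.8], "rot": [0, -0.015, -0.013], "hand": 0.6},
    {"linear": [-3.0, 0, 0.8], "rot": [0, 0, 0], "hand": 0.6},
    {"linear": [-3.0, 0, 0.8], "rot": [0, 0, 0], "hand": 0.6},
    {"linear": [-2.5, 0, 0.6], "rot": [0, 0, 0], "hand": 0.6},
    {"linear": [0, 0, 0], "rot": [0, 0, 0], "hand": 0.6},
    {"linear": [0, 0, 0], "rot": [0, 0, 0], "hand": 0.6},
    {"linear": [0, 0, 0], "rot": [0, 0, 0], "hand": 0.6}
  ]
}}

```text
time_s: 9.6
ee_pos: [0.5787, -0.0195, 0.1756]
eef_rot: [0.595, -0.587, -0.386, 0.39]
force: [-0.1, 0.6, -0.3]
finger_gap: 0.0513
```

```bash
python3 to.py .5798 -.0245 .15
python3 - <<'E'
from h import *; import cv2
m=viewer.camera_model("wrist"); im=viewer.snapshot("wrist"); cv2.imwrite("pics/w10.png",cv2.convertScaleAbs(im,alpha=1.5)); np.savez("w10.npz",**m)
E
```

```text
t 9.6 pos [ 0.5787 -0.0195  0.1756] xang 66.6 down [-0.0097  0.0056 -0.9999] F [-0.1  0.6 -0.3] gap 0.05131001500912615
delta tool cm [-0.42  2.56 -0.32]
```

View pics/w10.png

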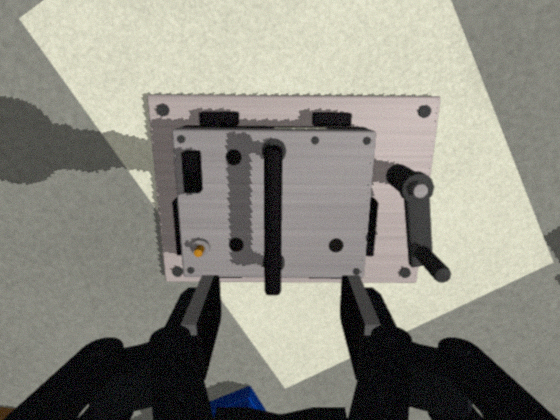

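Run:
```python
from h import *
m=dict(np.load("w10.npz"))
a=ray(m,(273.5,148),.094);b=ray(m,(273,293),.094);print("handle",a,b,(a+b)/2,np.linalg.norm(a-b),np.arctan2(*(b-a)[1::-1]))
X=[ray(m,p,.012) for p in [(163,110),(424,111),(404,272),(178,271)]]
c=np.mean(X,0);print("ctr",c, c[:2]-.015*np.array([.4014,.916]))
```

```text
handle [ 0.53235763 -0.00330243  0.094     ] [ 0.62606077 -0.04483093  0.094     ] [ 0.5792092  -0.02406668  0.094     ] 0.10249339130956017 -0.4171781646710168
ctr [ 0.58730011 -0.0107911   0.012     ] [ 0.58127911 -0.0245311 ]
```

Request:
{"op": "play_rows", "data": {
  "moves": [
    {"linear": [-0.4, 1.5, -0.3], "rot": [-0.011, 0.004, 0.001], "hand": 0.6},
    {"linear": [0, 2.5, 0], "rot": [0, 0, 0], "hand": 0.6},
    {"linear": [0, 1.5, 0], "rot": [0, 0, 0], "hand": 0.6},
    {"linear": [0, 0, 0], "rot": [0, 0, 0], "hand": 0.6},
    {"linear": [0, 0, 0], "rot": [0, 0, 0], "hand": 0.6}
  ]
}}

```text
time_s: 10.15
ee_pos: [0.5843, -0.0205, 0.1195]
eef_rot: [-0.59, 0.591, 0.39, -0.387]
force: [1.0, -0.1, 0.9]
finger_gap: 0.0514
```

```bash
python3 to.py .5798 -.0243 .069
```

```text
t 10.15 pos [ 0.5843 -0.0205  0.1195] xang 66.72 down [ 4.e-03  9.e-04 -1.e+00] F [ 1.  -0.1  0.9] gap 0.051387369162555756
delta tool cm [-0.54  5.05  0.28]
```

Request:
{"op": "play_rows", "data": {
  "moves": [
    {"linear": [-0.5, 0.5, 0.3], "rot": [0.002, 0.006, 0.002], "hand": 0.6},
    {"linear": [0, 1.5, 0], "rot": [0, 0, 0], "hand": 0.6},
    {"linear": [0, 1.0, 0], "rot": [0, 0, 0], "hand": 0.6},
    {"linear": [0, 0, 0], "rot": [0, 0, 0], "hand": 0.6},
    {"linear": [0, 0, 0], "rot": [0, 0, 0], "hand": 0.6}
  ]
}}

```text
time_s: 10.65
ee_pos: [0.5823, -0.024, 0.0918]
eef_rot: [-0.59, 0.593, 0.389, -0.385]
force: [0.4, 0.3, -0.0]
finger_gap: 0.0512
```

```bash
python3 to.py .5798 -.0243 .069
python3 - <<'E'
from h import *; import cv2
im=viewer.snapshot("wrist"); cv2.imwrite("pics/w11.png",cv2.convertScaleAbs(im,alpha=1.5))
im=viewer.snapshot("scene"); cv2.imwrite("pics/s11.png",cv2.convertScaleAbs(cv2.resize(im[150:270,200:340],None,fx=4,fy=4),alpha=1.5))
E
```

```text
t 10.65 pos [ 0.5823 -0.024   0.0918] xang 66.41 down [ 0.0069 -0.0013 -1.    ] F [ 0.4  0.3 -0. ] gap 0.051175787645757836
delta tool cm [-0.13  2.27  0.23]
```

View pics/w11.png

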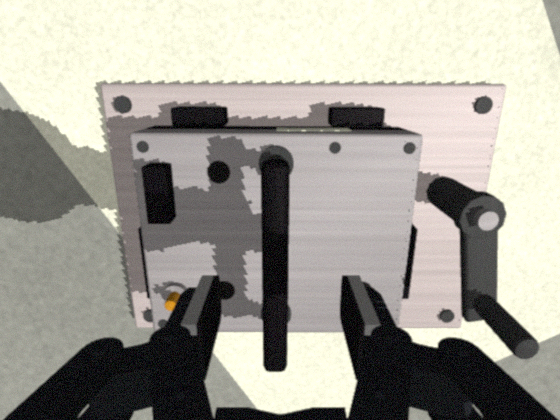

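View pics/s11.png

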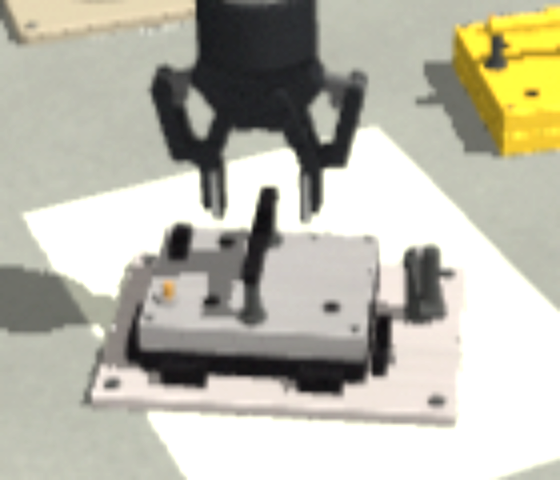

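The handle is centred between the open fingers (col 275, fingers at 205–355), and the clamp stays open. I descend the rest.

Request:
{"op": "play_rows", "data": {
  "moves": [
    {"linear": [-0.1, 0.6, 0.2], "rot": [0.006, 0, 0.002], "hand": 0.6},
    {"linear": [0, 1.0, 0], "rot": [0, 0, 0], "hand": 0.6},
    {"linear": [0, 0.4, 0], "rot": [0, 0, 0], "hand": 0.6},
    {"linear": [0, 0, 0], "rot": [0, 0, 0], "hand": 0.6},
    {"linear": [0, 0, 0], "rot": [0, 0, 0], "hand": 0.6}
  ]
}}

```text
time_s: 11.25
ee_pos: [0.5807, -0.0243, 0.0711]
eef_rot: [-0.591, 0.592, 0.388, -0.387]
force: [0.9, 0.7, -0.3]
finger_gap: 0.0512
```

```bash
python3 to.py .5798 -.0243 .069
```

```text
t 11.25 pos [ 0.5807 -0.0243  0.0711] xang 66.4 down [ 0.0019 -0.001  -1.    ] F [ 0.9  0.7 -0.3] gap 0.05123267325981585
delta tool cm [-0.04  0.21  0.08]
```

Request:
{"op": "play_rows", "data": {
  "grip_force": 80,
  "moves": [
    {"linear": [0, 0.2, 0.1], "rot": [0.001, 0, 0.001], "hand": 0.4},
    {"linear": [0, 0, 0], "rot": [0, 0, 0], "hand": 0.25},
    {"linear": [0, 0, 0], "rot": [0, 0, 0], "hand": 0.15},
    {"linear": [0, 0, 0], "rot": [0, 0, 0], "hand": 0.0},
    {"linear": [0, 0, 0], "rot": [0, 0, 0], "hand": 0},
    {"linear": [0, 0, 0], "rot": [0, 0, 0], "hand": 0},
    {"linear": [0, 0, 0], "rot": [0, 0, 0], "hand": 0}
  ]
}}

```text
time_s: 11.95
ee_pos: [0.5796, -0.0247, 0.0694]
eef_rot: [-0.591, 0.593, 0.386, -0.387]
force: [-1.0, -0.4, -0.6]
finger_gap: 0.0097
```

```bash
python3 to.py .5798 -.0243 .069
python3 - <<'E'
from h import *; import cv2
im=viewer.snapshot("wrist"); cv2.imwrite("pics/w12.png",cv2.convertScaleAbs(im,alpha=1.5))
im=viewer.snapshot("scene"); cv2.imwrite("pics/s12.png",cv2.convertScaleAbs(cv2.resize(im[150:270,200:340],None,fx=4,fy=4),alpha=1.5))
E
```

```text
t 11.95 pos [ 0.5796 -0.0247  0.0694] xang 66.36 down [ 4.0e-04 -3.3e-03 -1.0e+00] F [-1.  -0.4 -0.6] gap 0.009739586127406746
delta tool cm [ 0.04  0.04 -0.  ]
```

View pics/w12.png

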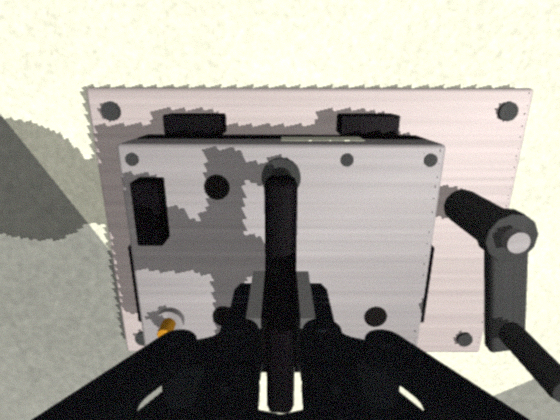

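View pics/s12.png

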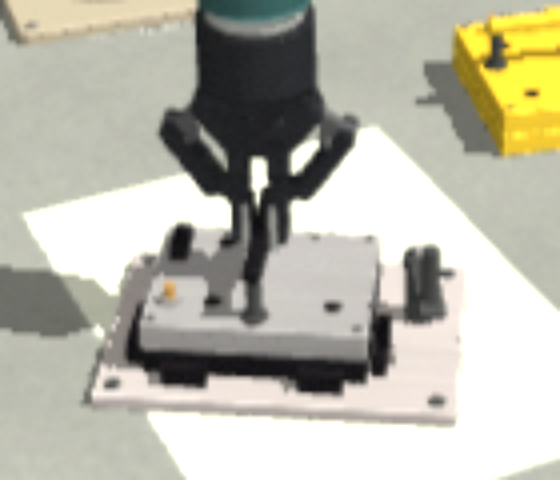

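The handle is gripped at its middle (280,300), gap 9.7 mm. I lift slowly at first.

Request:
{"op": "play_rows", "data": {
  "moves": [
    {"linear": [0, -0.2, 0], "rot": [0, 0, 0], "hand": 0},
    {"linear": [0, -0.3, 0], "rot": [0, 0, 0], "hand": 0},
    {"linear": [0, -0.4, 0], "rot": [0, 0, 0], "hand": 0},
    {"linear": [0, -0.4, 0], "rot": [0, 0, 0], "hand": 0},
    {"linear": [0, 0, 0], "rot": [0, 0, 0], "hand": 0},
    {"linear": [0, 0, 0], "rot": [0, 0, 0], "hand": 0}
  ]
}}

```text
time_s: 12.65
ee_pos: [0.5781, -0.0243, 0.0792]
eef_rot: [-0.592, 0.592, 0.386, -0.389]
force: [1.1, 0.1, -8.4]
finger_gap: 0.0099
```

```bash
python3 to.py .5796 -.0247 .189
python3 - <<'E'
from h import *; import cv2
im=viewer.snapshot("scene"); cv2.imwrite("pics/s13.png",cv2.convertScaleAbs(cv2.resize(im[150:270,200:340],None,fx=4,fy=4),alpha=1.5))
E
```

```text
t 12.65 pos [ 0.5781 -0.0243  0.0792] xang 66.38 down [-0.0032 -0.0027 -1.    ] F [ 1.1  0.1 -8.4] gap 0.009942689725566951
delta tool cm [ -0.02 -10.98  -0.13]
```

View pics/s13.png

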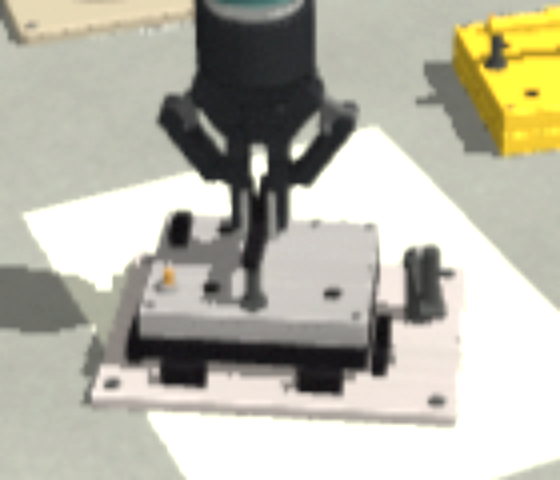

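Request:
{"op": "play_rows", "data": {
  "moves": [
    {"linear": [0, -0.4, -0.1], "rot": [-0.001, 0, -0.003], "hand": 0},
    {"linear": [0, -0.6, 0], "rot": [0, 0, 0], "hand": 0},
    {"linear": [0, -0.8, 0], "rot": [0, 0, 0], "hand": 0},
    {"linear": [0, -0.8, 0], "rot": [0, 0, 0], "hand": 0},
    {"linear": [0, -0.6, 0], "rot": [0, 0, 0], "hand": 0},
    {"linear": [0, 0, 0], "rot": [0, 0, 0], "hand": 0}
  ]
}}

```text
time_s: 13.3
ee_pos: [0.576, -0.0236, 0.1132]
eef_rot: [0.594, -0.59, -0.386, 0.389]
force: [0.1, -0.3, -8.9]
finger_gap: 0.0104
```

```bash
python3 to.py .5796 -.0247 .189
```

```text
t 13.3 pos [ 0.576  -0.0236  0.1132] xang 66.4 down [-0.0069  0.0022 -1.    ] F [ 0.1 -0.3 -8.9] gap 0.01035960938718055
delta tool cm [ 0.04 -7.58 -0.32]
```

Request:
{"op": "play_rows", "data": {
  "moves": [
    {"linear": [0, -0.6, -0.3], "rot": [-0.007, 0, 0], "hand": 0},
    {"linear": [0, -0.8, 0], "rot": [0, 0, 0], "hand": 0},
    {"linear": [0, -0.9, -0.1], "rot": [0, 0, 0], "hand": 0},
    {"linear": [0, -0.9, 0], "rot": [0, 0, 0], "hand": 0},
    {"linear": [0, -0.7, 0], "rot": [0, 0, 0], "hand": 0},
    {"linear": [0, 0, 0], "rot": [0, 0, 0], "hand": 0}
  ]
}}

```text
time_s: 13.9
ee_pos: [0.5799, -0.0252, 0.1561]
eef_rot: [-0.591, 0.592, 0.387, -0.387]
force: [1.8, -0.3, -7.7]
finger_gap: 0.0097
```

```bash
python3 to.py .5796 -.0247 .189
```

```text
t 13.9 pos [ 0.5799 -0.0252  0.1561] xang 66.41 down [ 1.e-04 -7.e-04 -1.e+00] F [ 1.8 -0.3 -7.7] gap 0.009702158298471165
delta tool cm [ 0.04 -3.29  0.04]
```

Request:
{"op": "play_rows", "data": {
  "moves": [
    {"linear": [0, -0.7, 0], "rot": [0, 0, 0], "hand": 0},
    {"linear": [0, -0.8, 0], "rot": [0, 0, 0], "hand": 0},
    {"linear": [0, -0.7, 0], "rot": [0, 0, 0], "hand": 0},
    {"linear": [0, -0.5, 0], "rot": [0, 0, 0], "hand": 0},
    {"linear": [0, -0.2, 0], "rot": [0, 0, 0], "hand": 0},
    {"linear": [0, 0, 0], "rot": [0, 0, 0], "hand": 0},
    {"linear": [0, 0, 0], "rot": [0, 0, 0], "hand": 0}
  ]
}}

```text
time_s: 14.6
ee_pos: [0.5794, -0.0251, 0.1873]
eef_rot: [0.592, -0.592, -0.387, 0.388]
force: [0.2, 0.4, -7.3]
finger_gap: 0.0098
```

```bash
python3 to.py .5796 -.0247 .189
python3 - <<'E'
from h import *; import cv2
im=viewer.snapshot("scene"); cv2.imwrite("pics/s14.png",cv2.convertScaleAbs(cv2.resize(im[100:270,180:360],None,fx=3.5,fy=3.5),alpha=1.5))
im=viewer.snapshot("wrist"); cv2.imwrite("pics/w14.png",cv2.convertScaleAbs(im,alpha=1.5))
E
```

```text
t 14.6 pos [ 0.5794 -0.0251  0.1873] xang 66.41 down [-8.e-04 -5.e-04 -1.e+00] F [ 0.2  0.4 -7.3] gap 0.009768287140127424
delta tool cm [ 0.05 -0.17 -0.  ]
```

View pics/s14.png

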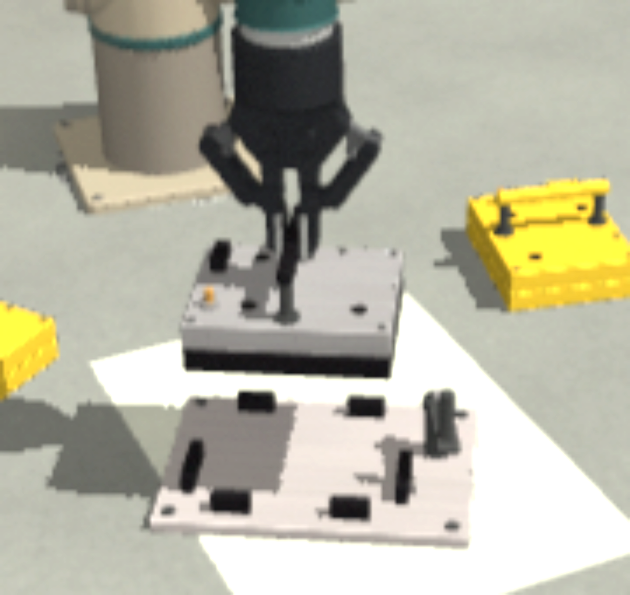

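View pics/w14.png

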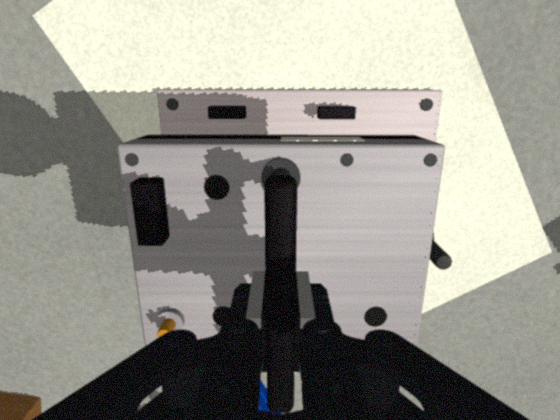

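It is clear of the cradle and level. The module's corners and lid holes in the wrist view match the grasp picture to the pixel, so it has not slipped. I trim the height and hold.

Request:
{"op": "play_rows", "data": {
  "moves": [
    {"linear": [0, -0.2, 0], "rot": [0, 0, 0], "hand": 0},
    {"linear": [0, 0, 0], "rot": [0, 0, 0], "hand": 0},
    {"linear": [0, 0, 0], "rot": [0, 0, 0], "hand": 0},
    {"linear": [0, 0, 0], "rot": [0, 0, 0], "hand": 0},
    {"linear": [0, 0, 0], "rot": [0, 0, 0], "hand": 0},
    {"linear": [0, 0, 0], "rot": [0, 0, 0], "hand": 0},
    {"linear": [0, 0, 0], "rot": [0, 0, 0], "hand": 0},
    {"linear": [0, 0, 0], "rot": [0, 0, 0], "hand": 0},
    {"linear": [0, 0, 0], "rot": [0, 0, 0], "hand": 0},
    {"linear": [0, 0, 0], "rot": [0, 0, 0], "hand": 0}
  ]
}}

```text
time_s: 15.7
ee_pos: [0.5785, -0.025, 0.1881]
eef_rot: [0.592, -0.591, -0.386, 0.388]
force: [0.2, -0.0, -8.9]
finger_gap: 0.0099
```

```bash
python3 to.py .5796 -.0247 .189
```

```text
t 15.7 pos [ 0.5785 -0.025   0.1881] xang 66.41 down [-3.4e-03 -1.0e-04 -1.0e+00] F [ 0.2 -0.  -8.9] gap 0.009874318359667225
delta tool cm [ 0.07 -0.09 -0.09]
```

Request:
{"op": "play_rows", "data": {
  "moves": [
    {"linear": [0, 0, 0], "rot": [0, 0, 0], "hand": 0},
    {"linear": [0, 0, 0], "rot": [0, 0, 0], "hand": 0},
    {"linear": [0, 0, 0], "rot": [0, 0, 0], "hand": 0},
    {"linear": [0, 0, 0], "rot": [0, 0, 0], "hand": 0},
    {"linear": [0, 0, 0], "rot": [0, 0, 0], "hand": 0},
    {"linear": [0, 0, 0], "rot": [0, 0, 0], "hand": 0},
    {"linear": [0, 0, 0], "rot": [0, 0, 0], "hand": 0},
    {"linear": [0, 0, 0], "rot": [0, 0, 0], "hand": 0},
    {"linear": [0, 0, 0], "rot": [0, 0, 0], "hand": 0},
    {"linear": [0, 0, 0], "rot": [0, 0, 0], "hand": 0}
  ]
}}

```text
time_s: 16.7
ee_pos: [0.5785, -0.025, 0.1881]
eef_rot: [0.592, -0.591, -0.386, 0.388]
force: [0.7, -0.8, -6.7]
finger_gap: 0.0102
```

```bash
python3 to.py .5796 -.0247 .189
```

```text
t 16.7 pos [ 0.5785 -0.025   0.1881] xang 66.41 down [-3.3e-03 -1.0e-04 -1.0e+00] F [ 0.7 -0.8 -6.7] gap 0.010225457255737959
delta tool cm [ 0.07 -0.09 -0.09]
```

Request:
{"op": "play_rows", "data": {
  "moves": [
    {"linear": [0, 0, 0], "rot": [0, 0, 0], "hand": 0},
    {"linear": [0, 0, 0], "rot": [0, 0, 0], "hand": 0},
    {"linear": [0, 0, 0], "rot": [0, 0, 0], "hand": 0},
    {"linear": [0, 0, 0], "rot": [0, 0, 0], "hand": 0},
    {"linear": [0, 0, 0], "rot": [0, 0, 0], "hand": 0},
    {"linear": [0, 0, 0], "rot": [0, 0, 0], "hand": 0},
    {"linear": [0, 0, 0], "rot": [0, 0, 0], "hand": 0},
    {"linear": [0, 0, 0], "rot": [0, 0, 0], "hand": 0},
    {"linear": [0, 0, 0], "rot": [0, 0, 0], "hand": 0},
    {"linear": [0, 0, 0], "rot": [0, 0, 0], "hand": 0}
  ]
}}

```text
time_s: 17.7
ee_pos: [0.5785, -0.025, 0.1881]
eef_rot: [0.592, -0.591, -0.386, 0.388]
force: [-0.1, 0.1, -7.7]
finger_gap: 0.0099
```

```bash
python3 to.py .5796 -.0247 .189
python3 - <<'E'
from h import *; import cv2
im=viewer.snapshot("scene"); cv2.imwrite("pics/s15.png",im)
im=viewer.snapshot("top"); cv2.imwrite("pics/t15.png",im)
E
```

```text
t 17.7 pos [ 0.5785 -0.025   0.1881] xang 66.41 down [-3.3e-03 -1.0e-04 -1.0e+00] F [-0.1  0.1 -7.7] gap 0.009902766273111579
delta tool cm [ 0.07 -0.09 -0.09]
```

View pics/s15.png

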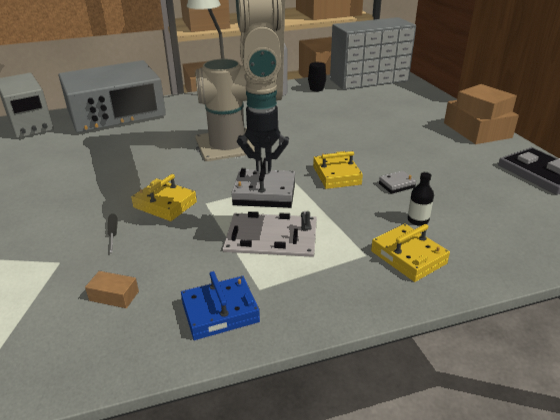

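View pics/t15.png

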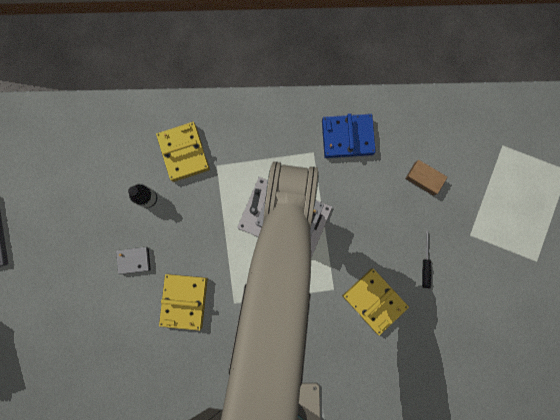

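Held still for more than 2.5 s, to within 0.1 mm. In the top view the bottle (141,195), carton (427,177), spare (133,261) and screwdriver (427,262) are unmoved, and the clamp is open. I hand in.

```bash
python3 -c "
from rig import r
print(r.finish_job())"
```

```text
the job is handed in; nothing more can be done
None
```

I opened the clamp, lifted the module by its handle, and handed the job in at about 17.8 s with it still held up over the cradle.

- **Clamp:** I swung the bar by its pin until it met the stop: 13 N with no further travel. A wrist picture afterwards gave 1.73–1.75 rad, and it stayed open.
- **Lift:** I gripped the handle at 80 N and raised the tool 11.9 cm. The module strayed up to about 4 mm sideways mid-lift, after it had cleared the locating blocks, and I corrected that.
- **Hold:** It stayed there for more than 2.5 s with the reported pose constant to 0.1 mm and about 0.2° off level. A wrist picture just before the hold matched the one at the grasp, so the module had not slipped or tipped in the grip.
- **Bystanders:** In the last pictures the bottle, carton, small module and screwdriver, and the blue and yellow look-alikes, are where they started.

**Disagreement with the description:** the fingertips looked about 20 mm higher than stated, close to the TCP instead of 17 mm ahead of it. My first pinch caught only the top of the pin, so I gripped again lower, and I set the handle grasp height from the pictures too. The finger gap also read 10–11 mm on 12 mm parts.

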